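# Index the valve tester's carousel and load the red valve

## Robot

A 7-joint arm with a two-finger parallel gripper is mounted at the origin on the work surface. World frame = base frame: x ahead of the robot, y to its left, z up, the work surface at z = 0. Lengths are in m, angles in rad, forces in N, time in s.
With the tool pointing down it reaches from about 0.4 to 0.875 m from the base axis. Payload 6.5 kg.
Tool frame: the origin (TCP) lies on the centre line of the jaws, within the pads' length; the fingertips stand 17 mm ahead of it and the grasp point (between the pads) lies 2 mm behind it; z points along the fingers, y is the line along which they close (so a half turn about z gives the same grasp; the last joint's range is limited). The gripper opens to 85 mm and grips with 20 to 120 N. Pads are 22 mm wide; open, the fingers measure 114 mm over their backs; the gripper's body (76 mm by 85 mm) begins 54 mm behind the grasp point. The pads swing forward as they close: fully open they stand 13 mm farther back than shut.
Start: joints at [-1.212, 0.536, -0.004, 1.538, 0.003, 1.067, -0.071], TCP at [0.268, 0.592, 0.248] pointing down, gripper open.
Joint ranges: [-2.7, 2.7], [-0.37, 2.16], [-1.27, 1.26], [0.24, 2.4], [-1.31, 4.45], [0.19, 1.91], [-2.76, 2.76]. Speed limits (rad/s): [2.39, 2.39, 3.14, 3.14, 3.14, 3.14, 3.14].

## Interface

Orientations are given as a unit quaternion [x, y, z, w].
In Python, from rig import sense, cams, job gives the robot as it stands.
- The arm moves only by the tool move_arm, never from a script. Its argument "plan" is a list of rows, each a list of 5 numbers: the shift along the tool's x, y, z in mm, then the turn about the tool's z in rad, then the closure, from -1 (fully open) to 1 (shut). In form: [[tx, ty, tz, twist, claw], ...]. A call has 1 to 10 rows; each row is the pose to reach, as a shift and turn from the pose commanded when the call began, along the tool's axes at that moment; what a row does not reach only later rows make up. A row lasts 1/12 s, in which the tool goes at most 41.7 mm and 7.16 degrees, less where a joint would pass 70% of its speed; a pose out of reach is approached as far as the arm can. A call with a gripper value outside its range is refused whole. The fingers move at their own pace and stop on an object; the grip force is fixed at half the most. Time passes only in rows, so rows that repeat a pose let the fingers close. It gives the time, the measured TCP pose, the force and the opening at its end, in the units of the state.
- sense(): the state, without advancing time (a new reading comes with each control period).
- cams.grab_frame(name): name is "scene" or "top"; returns a dict with "img" (400x640x3 uint8, red, green, blue), "camera_matrix" (3x3 intrinsics, pixels), "T" (4x4, takes a point from camera to world coordinates). Camera axes: x right, y up, looking along -z (the intrinsics and any distortion apply to the point x, -y, -z); pixel columns grow to the right and rows downward; lengths in m; the calibration is good to about 2 mm. A picture is of the moment at which its call begins. There is no depth.
- job.job_done(): hands the job in, once; it reports no verdict.
The state is a dict: "clock": time; "joint_pos": joint angles; "dq": joint speeds; "joint_efforts": joint torques, N m; "position": TCP position; "orientation": TCP orientation; "wrist_force": force on the tool from outside, world axes, zero at the start; "torque": the same for the moment, N m; "gripper_width": opening from 0.0 (shut) to 1.0 (fully open).
Only numpy, scipy, OpenCV 4.12 (cv2) and the standard library are available. Lean on these libraries where they do the work, as an engineer would, in place of code of your own. Each camera call takes 0.05 s, during which the arm holds its last target. There are 200 camera calls.

## Task

Turn the pressure tester's carousel by its brass knob until the red pocket faces the yellow loading pointer. Then set the red-capped brass valve down upright in the red pocket, without dropping it, and leave the pocket at the pointer.

Things in the scene. Friction and masses are not known exactly. Their poses are not given: they have to be found in the camera images.
- carousel_knob (a point): Brass knob on the carousel's upright axis: a bar 50 x 16 x 40 mm high, top 125 mm above the bench; this point is its middle, 105 mm up. Site y runs along the bar, x across it. The red pocket lies square to the bar, on the -x side. Disc and knob turn together both ways, no clicks, stay where left (0.07 N m friction), and start 30 to 75 degrees counter-clockwise (from above) of the loading position.
- red_pocket (a point): Centre of the red pocket's floor, 63 mm above the bench, 85 mm from the knob's axis: an open round cup 56 mm inside, 66 mm outside, rim 11 mm above its floor, on the aluminium disc (242 mm across, top 60 mm up) that turns with the knob. Blue, white and green pockets like it follow at 90 degree steps; all are empty.
- load_point (a point): Loading point, fixed: where the red pocket's floor centre must come, 85 mm from the axis, 63 mm up, in front of the yellow pointer block (28 x 30 mm, top 65 mm up) on the robot's side of the grey housing. The housing is 365 x 300 mm, 45 mm high; along its far side, from 133 mm off the axis, a console 130 mm high bears a pipe union up to 160 mm.
- valve_red_mid (a point): Red-capped brass valve, loose, upright on the bench: round, 70 mm tall, 0.25 to 0.4 kg; foot flange 36 mm across, 12 mm high, above it body and cap 30 mm across. This point is its centre, 35 mm above the foot, z up. Held at or above the middle, fingers clear the pocket's rim. A blue-capped twin and two white insulators (66 mm tall, 46 mm across) stand 90 mm or more away, not needed.
There are look-alikes about, which are no part of the job. What is shaped like the part that bears valve_red_mid but green is not meant.

How it is judged:
On the way:
1. the red pocket is turned to the loading point (within 18 mm) while the red valve is still away from the carousel's pocket (horizontal distance between red_pocket and load_point below 0.018 m and horizontal distance between valve_red_mid and red_pocket above 0.1 m), for 0.2 s.
At the end, for the whole second after the job is handed in: The red valve stands in the red pocket, on its floor (height within 7 mm, within 14 mm of the pocket's centre), upright within 10 degrees, foot down and at rest, and the red pocket is within 18 mm of the loading point (horizontal distance between red_pocket and load_point below 0.018 m and horizontal distance between valve_red_mid and red_pocket below 0.014 m and z of valve_red_mid in the frame of red_pocket between 0.028 and 0.042 m and angle between valve_red_mid's own z axis and vertical below 0.17 rad and linear speed of valve_red below 0.02 m/s); the robot touches nothing.
It fails at once if the red valve is dropped (moves faster than 0.6 m/s while the fingers do not hold it) (linear speed of valve_red above 0.6 m/s and contact force between valve_red and the fingers below 0.1 N).
It also fails if it takes over 56 s, if anything falls off the work surface, if the arm or the gripper's body presses on something with over 40 N, if the wrist force passes 120 N, or if a joint passes its speed limit or range.

## Working session

There is one attempt and no reset: what is moved stays moved. The work goes in short steps, Python scripts to look and compute and a tool call to move; the robot and the scene stay as the last step left them, time stands still between calls to the robot, and variables do not carry over. Pictures are saved under pics/ and viewed, on a budget of 10 in all, crops included, one or two more only if the job needs it, and the job is handed in when it is done.

Besides the shell and the picture viewer there is one more tool, called after "Request:" in YAML: its name, and indented under it one key for each argument. move_arm: Moves the arm, as the interface text tells. Its arguments: {"type":"object","properties":{"plan":{"type":"array","items":{"type":"array","items":{"type":"number"}}}},"required":["plan"]}

```bash
mkdir -p pics; ls; python3 - <<'E'
from rig import sense,cams
import cv2,numpy as np
s=sense();print({k:np.round(v,3).tolist() for k,v in s.items()})
for n in("scene","top"):
    f=cams.grab_frame(n);cv2.imwrite(f"pics/{n}0.png",f["img"][:,:,::-1]);print(n,f["camera_matrix"].tolist(),np.round(f["T"],3).tolist(),f.keys())
E
```

```text
pics
{'clock': 0.0, 'joint_pos': [-1.212, 0.537, -0.004, 1.539, 0.003, 1.067, -0.071], 'dq': [-0.002, -0.001, -0.0, 0.002, -0.0, -0.0, -0.0], 'joint_efforts': [0.0, -58.342, 1.048, -25.911, 0.012, 0.01, -0.0], 'position': [0.268, 0.592, 0.247], 'orientation': [0.211, 0.978, -0.001, -0.0], 'wrist_force': [0.111, -0.126, -0.693], 'torque': [0.029, 0.024, -0.016], 'gripper_width': 1.001}
scene [[496.21896505044356, 0.0, 320.7308033102755], [0.0, 496.21896505044356, 196.76218160486707], [0.0, 0.0, 1.0]] [[0.81, -0.417, 0.412, 0.908], [0.586, 0.558, -0.588, -0.687], [0.015, 0.717, 0.696, 0.793], [0.0, 0.0, 0.0, 1.0]] dict_keys(['img', 'camera_matrix', 'T'])
top [[367.27961531401814, 0.0, 323.19986931106143], [0.0, 367.27961531401814, 201.35739198949597], [0.0, 0.0, 1.0]] [[0.015, 0.984, -0.178, 0.345], [-1.0, 0.017, 0.011, -0.088], [0.014, 0.178, 0.984, 0.854], [0.0, 0.0, 0.0, 1.0]] dict_keys(['img', 'camera_matrix', 'T'])
```

View pics/scene0.png

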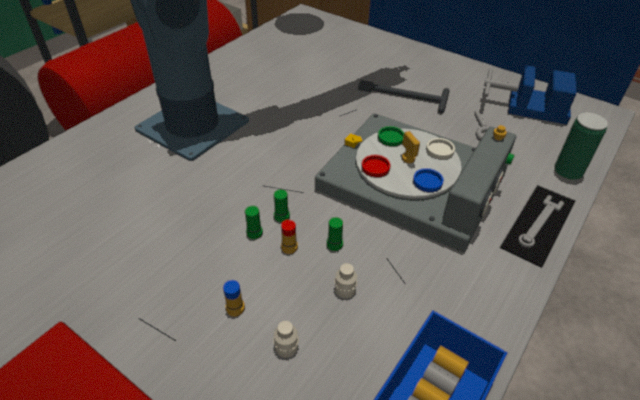

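View pics/top0.png

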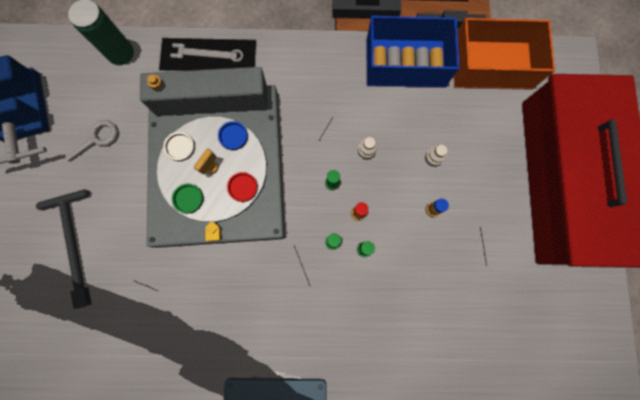

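The scene view shows the red valve (cap 288,228) with three green look-alikes around it. In it the carousel's red pocket is at (376,165), the knob at (410,148) and the pointer at (352,141). In the top view the valve is at (360,210), the red pocket at (243,187), the knob at about (207,161) and the pointer at (212,232).

```bash
cat >h.py <<'E'
import cv2,numpy as np
from rig import sense,cams
def ray(f,p):
    K=f["camera_matrix"];T=f["T"];d=np.array([(p[0]-K[0,2])/K[0,0],-(p[1]-K[1,2])/K[1,1],-1.])
    return T[:3,3],T[:3,:3]@d
def onz(f,p,z):
    o,d=ray(f,p);return o+d*(z-o[2])/d[2]
def tri(f1,p1,f2,p2):
    o1,d1=ray(f1,p1);o2,d2=ray(f2,p2)
    t=np.linalg.lstsq(np.c_[d1,-d2],o2-o1,rcond=None)[0];a=o1+d1*t[0];b=o2+d2*t[1]
    return (a+b)/2,np.linalg.norm(a-b)
H={"red":[(0,150,70),(8,255,255)],"green":[(50,120,40),(80,255,255)],"blue":[(105,150,70),(125,255,255)],"yel":[(15,130,60),(30,255,255)]}
def blobs(f,c,roi,amin=25):
    m=cv2.inRange(cv2.cvtColor(f["img"],cv2.COLOR_RGB2HSV),*[np.array(v) for v in H[c]])
    k=np.zeros_like(m);k[roi[1]:roi[3],roi[0]:roi[2]]=255;m&=k
    out=[]
    for q in cv2.findContours(m,cv2.RETR_EXTERNAL,cv2.CHAIN_APPROX_NONE)[0]:
        a=cv2.contourArea(q)
        if a<amin:continue
        e=cv2.fitEllipse(cv2.convexHull(q)) if len(q)>5 else None
        out.append((a,cv2.boundingRect(q),np.round(e[0],1) if e else None,np.round(e[1],1),round(e[2])))
    return out
R={"scene":(200,110,530,330),"top":(140,60,470,270)}
E
python3 - <<'E'
from h import *
F={n:cams.grab_frame(n) for n in R}
for n in R:
  for c in H:
    for b in blobs(F[n],c,R[n]):print(n,c,*b)
big=[cv2.resize(F["scene"]["img"][110:270,220:490],None,fx=2.9,fy=2.9,interpolation=3),cv2.resize(F["top"]["img"][110:260,140:410],None,fx=2.9,fy=2.9,interpolation=3)]
cv2.imwrite("pics/z.png",cv2.resize(np.vstack(big)[:,:,::-1],None,fx=.66,fy=.66))
E
```

```text
scene red 165.5 (281, 219, 15, 18) [288.  227.6] [14.8 17. ] 164
scene red 438.0 (362, 155, 28, 22) [375.4 165.6] [21.4 28. ] 95
scene green 368.0 (327, 218, 16, 33) [334.8 233.7] [17.9 34.2] 3
scene green 364.5 (245, 206, 17, 33) [252.7 222.1] [18.5 33.4] 174
scene green 327.5 (274, 189, 15, 33) [280.7 205.3] [17.5 32.9] 178
scene green 40.5 (505, 153, 9, 11) [509.1 157.9] [ 6.1 12.6] 27
scene green 361.0 (379, 126, 25, 20) [390.4 135.6] [19.3 26.4] 97
scene blue 399.0 (420, 311, 46, 19) [428.4 307.2] [6.7 7.8] 0
scene blue 198.5 (224, 281, 15, 18) [231.4 288.9] [15.7 18.4] 177
scene blue 476.5 (414, 169, 29, 23) [427.8 179.9] [21.9 29.5] 103
scene yel 234.0 (226, 296, 18, 21) [234.1 304.9] [18.4 22.4] 176
scene yel 201.5 (282, 235, 15, 19) [288.9 243.3] [15.6 21. ] 2
scene yel 146.5 (345, 134, 17, 14) [352.7 140.3] [13.5 17.2] 86
scene yel 327.5 (402, 132, 17, 31) [409.4 146.6] [16.9 32.2] 5
scene yel 120.0 (494, 125, 12, 15) [499.2 132.4] [12.  14.8] 20
top red 126.5 (355, 203, 13, 14) [360.9 209.3] [12.7 14. ] 32
top red 607.0 (228, 173, 29, 28) [241.9 186.5] [27.9 29. ] 82
top g
[... 227 characters left out ...]
3 179.6] [13.3 18.6] 8
top blue 117.0 (435, 199, 13, 13) [440.8 205.1] [12.5 13.3] 74
top blue 568.5 (219, 122, 28, 27) [232.5 135.1] [27.2 27.9] 90
top blue 174.5 (370, 60, 89, 10) [419.6  63.7] [ 11.1 117.8] 91
top yel 236.5 (205, 222, 16, 20) [212.5 232.5] [17.4 20.7] 177
top yel 28.5 (352, 208, 11, 12) [357.4 212.9] [11.6 13.3] 159
top yel 75.0 (426, 203, 12, 14) [432.  209.6] [11.8 13.4] 161
top yel 312.0 (195, 150, 23, 23) [206.5 162.4] [22.4 23.6] 12
top yel 131.5 (148, 75, 14, 14) [154.   81.3] [12.4 14.7] 132
top yel 52.5 (430, 60, 12, 6) [436.2  62.3] [ 6.2 16.1] 93
top yel 46.0 (402, 60, 13, 5) [408.   61.5] [ 7.8 13. ] 90
top yel 36.0 (375, 60, 11, 5) [380.   61.5] [ 5.5 12. ] 91
```

View pics/z.png

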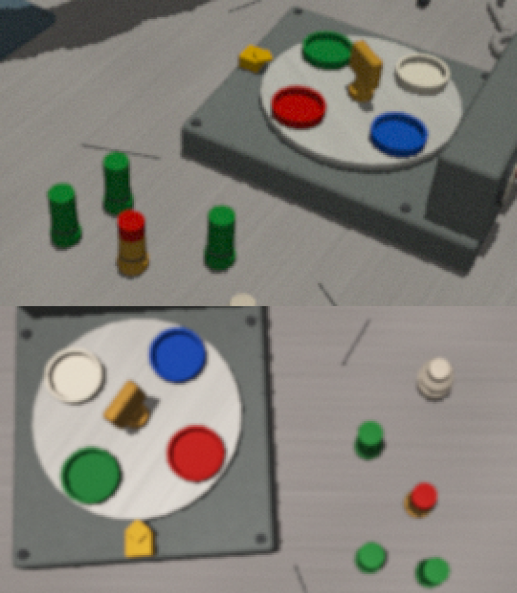

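The zoom confirms it. The valve has greens about 70 mm away on three sides. Green and blue are opposite pockets, so their midpoint is the axis.

```bash
python3 - <<'E'
from h import *
s=cams.grab_frame("scene");t=cams.grab_frame("top")
P={"cap":((288,227.6),(360.9,209.3)),"pr":((375.4,165.6),(241.9,186.5)),"pg":((390.4,135.6),(187,198.1)),"pb":((427.8,179.9),(232.5,135.1)),"knob":((409.4,146.6),(206.5,162.4)),"ptr":((352.7,140.3),(212.5,232.5)),
"g1":((334.8,233.7),(332.3,179.6)),"g2":((252.7,222.1),(365.5,248.5)),"g3":((280.7,205.3),(333.1,241))}
X={}
for k,(a,b) in P.items():
    X[k],e=tri(s,a,t,b);print(k,X[k].round(4),"gap",round(e,4))
q={k:(onz(s,P[k][0],.072)+onz(t,P[k][1],.072))/2 for k in("pr","pg","pb")}
print({k:v.round(4) for k,v in q.items()}, [ (onz(s,P[k][0],.072)-onz(t,P[k][1],.072)).round(4) for k in q])
ax=(q["pg"]+q["pb"])/2;r=q["pr"]-ax;pt=(onz(s,P["ptr"][0],.06)+onz(t,P["ptr"][1],.06))/2-ax
print("axis",ax,"r",np.linalg.norm(r),"ang red",np.degrees(np.arctan2(r[1],r[0])),"ptr",pt,np.degrees(np.arctan2(pt[1],pt[0])),"gb ang",np.degrees(np.arctan2(*(q["pb"]-q["pg"])[1::-1])))
# valve: full silhouette foot in each view
f=onz(s,(289,253),.0);print("foot",f, "cap onz .06",onz(s,P["cap"][0],.06),onz(t,P["cap"][1],.065))
z=sense();o=z["orientation"];from scipy.spatial.transform import Rotation as Ro
print(Ro.from_quat(o).as_matrix().round(3))
E
```

```text
cap [ 0.4731 -0.179   0.0589] gap 0.0009
pr [0.5177 0.0822 0.0656] gap 0.0005
pg [0.4893 0.199  0.0665] gap 0.0014
pb [0.6352 0.1094 0.0663] gap 0.0005
knob [0.5616 0.153  0.0964] gap 0.0015
ptr [0.4172 0.1432 0.0529] gap 0.0001
g1 [ 0.545  -0.1167  0.0328] gap 0.0002
g2 [ 0.389  -0.1922  0.0324] gap 0.0003
g3 [ 0.4047 -0.1197  0.033 ] gap 0.0009
{'pr': array([0.5187, 0.0781, 0.072 ]), 'pg': array([0.4905, 0.1946, 0.072 ]), 'pb': array([0.6353, 0.1055, 0.072 ])} [array([ 0.0045, -0.0057,  0.    ]), array([ 0.0033, -0.0059,  0.    ]), array([ 0.0039, -0.0053,  0.    ])]
axis [0.56285273 0.15006668 0.072     ] r 0.08441622935949387 ang red -121.50220506303624 ptr [-0.14361039 -0.01186444 -0.012     ] -175.2772093953303 gb ang -31.59640289594336
foot [ 0.48411105 -0.19160511  0.        ] cap onz .06 [ 0.47410486 -0.17941282  0.06      ] [ 0.47182734 -0.17858499  0.065     ]
[[-0.911  0.412 -0.   ]
 [ 0.412  0.911 -0.   ]
 [-0.    -0.001 -1.   ]]
```

Triangulated positions (pocket height 66 mm, radius 84.7 mm, both as expected):
- **Axis:** (0.562, 0.154).
- **Red pocket:** at −121.7°.
- **Loading direction:** about −175.5°, so the carousel has to turn about 54° clockwise.

I'm moving above the knob with the jaws square to the bar.

Request:
move_arm:
  plan:
    - [-448,-278,0,0.13,-1]
    - [-448,-278,0,0.13,-1]
    - [-448,-278,0,0.13,-1]
    - [-448,-278,0,0.13,-1]
    - [-448,-278,0,0.13,-1]
    - [-448,-278,0,0.13,-1]
    - [-448,-278,0,0.13,-1]
    - [-448,-278,0,0.13,-1]
    - [-448,-278,0,0.13,-1]
    - [-448,-278,0,0.13,-1]

```text
clock: 1.13
position: [0.5007, 0.2443, 0.2485]
orientation: [0.274, 0.962, 0.0, 0.0]
wrist_force: [0.3, 1.5, -0.7]
gripper_width: 0.999
```

```bash
cat >st.py <<'E'
from h import *
from scipy.spatial.transform import Rotation as Ro
import sys
def st(target=None):
    s=sense();M=Ro.from_quat(s["orientation"]).as_matrix()
    print("t",s["clock"],"p",np.round(s["position"],4),"yaw_y",round(float(np.degrees(np.arctan2(M[1,1],M[0,1]))),1),"F",np.round(s["wrist_force"],1),"w",round(float(s["gripper_width"]),3),"q",np.round(s["joint_pos"],2))
    if target is not None: print("shift mm",(1000*M.T@(np.array(target)-s["position"])).round(1))
if __name__=="__main__": st([float(v) for v in sys.argv[1:4]] if len(sys.argv)>3 else None)
E
python3 st.py .562 .1535 .107
```

```text
t 1.1333 p [0.5007 0.2443 0.2485] yaw_y 58.2 F [ 0.3  1.5 -0.7] w 0.999 q [-0.64  0.38  0.14  1.8  -0.06  0.97  0.54]
shift mm [-99.9 -45.  141.5]
```

Request:
move_arm:
  plan:
    - [-100,-45,0,0,-1]
    - [-100,-45,0,0,-1]
    - [-100,-45,0,0,-1]
    - [-100,-45,30,0,-1]
    - [-100,-45,60,0,-1]
    - [-100,-45,60,0,-1]
    - [-100,-45,60,0,-1]

```text
clock: 1.72
position: [0.5601, 0.1551, 0.1874]
orientation: [0.274, 0.962, -0.001, -0.001]
wrist_force: [-0.1, 0.4, 0.8]
gripper_width: 0.998
```

```bash
python3 st.py .562 .1535 .107; python3 - <<'E'
from h import *
f=[cams.grab_frame(n)["img"] for n in("scene","top")]
v=np.vstack([cv2.resize(f[0][90:230,300:500],None,fx=2.5,fy=2.5),cv2.resize(f[1][100:220,110:310],None,fx=2.5,fy=2.5)])
cv2.imwrite("pics/a.png",v[:,:,::-1])
E
```

```text
t 1.7167 p [0.5601 0.1551 0.1874] yaw_y 58.2 F [-0.1  0.4  0.8] w 0.998 q [-0.47  0.5   0.16  1.78 -0.1   0.87  0.75]
shift mm [-2.7 -0.1 80.4]
```

View pics/a.png

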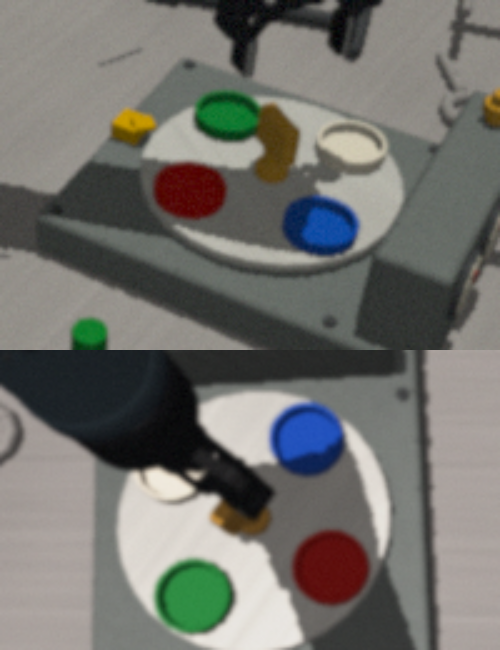

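The fingers straddle the knob: in the scene crop they are at (240,50) and (350,40), with the knob below at (278,125). Descending.

Request:
move_arm:
  plan:
    - [-2,0,30,0,-1]
    - [-2,0,55,0,-1]
    - [-2,0,70,0,-1]
    - [-2,0,80,0,-1]
    - [-2,0,80,0,-1]
    - [-2,0,80,0,-1]

```text
clock: 2.32
position: [0.5638, 0.1547, 0.1095]
orientation: [0.274, 0.962, 0.0, 0.001]
wrist_force: [0.2, -0.4, -0.1]
gripper_width: 1.001
```

Request:
move_arm:
  plan:
    - [0,0,0,0,0]
    - [0,0,0,0,0.4]
    - [0,0,0,0,1]
    - [0,0,0,0,1]
    - [0,0,0,0,1]
    - [0,0,0,0,1]
    - [0,0,0,0,1]
    - [0,0,0,0,1]
    - [0,0,0,0,1]

```text
clock: 3.07
position: [0.5622, 0.1528, 0.1087]
orientation: [0.274, 0.962, -0.001, -0.001]
wrist_force: [-3.0, -3.2, 7.1]
gripper_width: 0.177
```

```bash
python3 st.py .562 .1535 .107
```

```text
t 3.0667 p [0.5622 0.1528 0.1087] yaw_y 58.2 F [-3.  -3.2  7.1] w 0.177 q [-0.45  0.61  0.14  1.82 -0.12  0.72  0.77]
shift mm [0.6 0.5 1.7]
```

The knob is held (opening about 15–16 mm) with small forces. Turning clockwise.

Request:
move_arm:
  plan:
    - [0,0,0,0.08,1]
    - [0,0,0,0.16,1]
    - [0,0,0,0.24,1]
    - [0,0,0,0.32,1]
    - [0,0,0,0.4,1]
    - [0,0,0,0.48,1]
    - [0,0,0,0.48,1]

```text
clock: 3.65
position: [0.5618, 0.1523, 0.1087]
orientation: [0.497, 0.868, -0.002, -0.001]
wrist_force: [-6.4, -3.9, 8.7]
gripper_width: 0.176
```

Request:
move_arm:
  plan:
    - [0,0,0,0.08,1]
    - [0,0,0,0.16,1]
    - [0,0,0,0.24,1]
    - [0,0,0,0.32,1]
    - [0,0,0,0.4,1]
    - [0,0,0,0.46,1]
    - [0,0,0,0.46,1]
    - [0,0,0,0.46,1]

```text
clock: 4.32
position: [0.5611, 0.1521, 0.1087]
orientation: [0.68, 0.733, -0.002, -0.001]
wrist_force: [-8.7, -5.3, 11.8]
gripper_width: 0.179
```

```bash
python3 st.py .562 .1535 .107;  python3 - <<'E'
from h import *
s,t=[cams.grab_frame(n) for n in R]
for n,f in zip(R,(s,t)):
  for c in("red","green","blue"):
    for b in blobs(f,c,R[n],200):print(n,c,*b)
E
```

```text
t 4.3167 p [0.5611 0.1521 0.1087] yaw_y 4.3 F [-8.7 -5.3 11.8] w 0.179 q [-0.62  0.64  0.38  1.83 -0.34  0.74  0.02]
shift mm [1.3 1.  1.7]
scene red 388.5 (363, 135, 26, 20) [375.1 144.3] [20.  27.1] 97
scene green 369.5 (327, 218, 16, 33) [334.9 233.7] [18.6 33.6] 3
scene green 366.5 (245, 206, 17, 33) [252.7 222.2] [18.3 33.8] 174
scene green 325.5 (274, 190, 15, 32) [280.7 205.3] [17.4 32.9] 178
scene blue 400.0 (420, 311, 46, 19) [427.7 306.2] [ 8.3 10.1] 0
scene blue 204.0 (224, 281, 15, 18) [231.4 289.1] [16.  18.6] 179
scene blue 480.5 (378, 167, 29, 22) [392.3 177.5] [22.2 29.4] 97
top red 631.5 (196, 190, 30, 29) [210.2 204.1] [28.4 29.7] 83
top green 556.0 (156, 155, 31, 27) [170.4 168.5] [26.2 30. ] 104
top blue 590.5 (235, 150, 29, 29) [248.8 164.1] [27.8 28.6] 113
top blue 230.5 (368, 60, 91, 11) [413.   64.9] [31.1 92.9] 88
```

Request:
move_arm:
  plan:
    - [0,0,0,0,0.6]
    - [0,0,0,0,0]
    - [0,0,0,0,-1]
    - [0,0,0,0,-1]
    - [0,0,0,0,-1]
    - [0,0,-30,0,-1]
    - [0,0,-70,0,-1]
    - [0,0,-110,0,-1]
    - [0,0,-110,0,-1]

```text
clock: 5.17
position: [0.5676, 0.1549, 0.2259]
orientation: [0.68, 0.733, 0.006, 0.003]
wrist_force: [1.9, 0.2, 1.0]
gripper_width: 0.995
```

```bash
python3 st.py .473 -.179 .248;  python3 - <<'E'
from h import *
s,t=[cams.grab_frame(n) for n in R]
bs=[b for b in blobs(s,"red",R["scene"],200)][0];bt=[b for b in blobs(t,"red",R["top"],300)][0]
p,e=tri(s,bs[2],t,bt[2]);print(p.round(4),e)
r=p[:2]-[.5623,.1542];print(np.linalg.norm(r),np.degrees(np.arctan2(r[1],r[0])))
v=cv2.resize(t["img"][100:280,120:420],None,fx=2.6,fy=2.6,interpolation=2);cv2.imwrite("pics/b.png",v[:,:,::-1])
E
```

```text
t 5.1667 p [0.5676 0.1549 0.2259] yaw_y 4.3 F [1.9 0.2 1. ] w 0.995 q [-0.68  0.48  0.46  1.76 -0.25  0.95 -0.05]
shift mm [-325.7 -119.2  -24.6]
[0.4771 0.1483 0.0656] 0.000839452774329605
0.08541657929246602 -176.00796800363133
```

View pics/b.png

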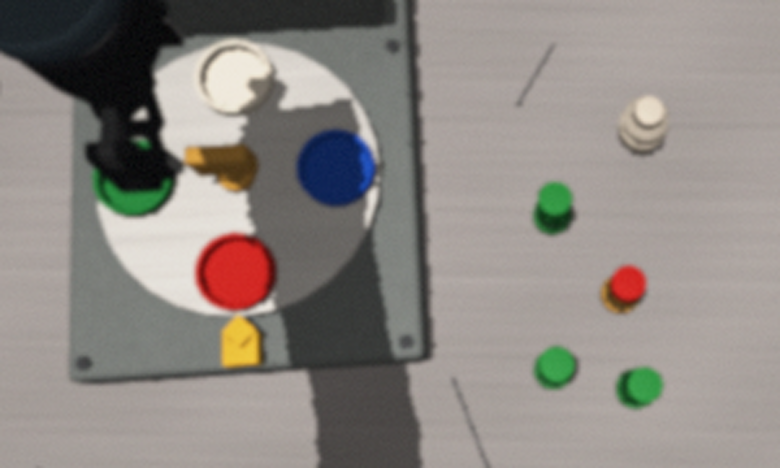

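The carousel is set: the red pocket is directly in front of the pointer, measured (0.477, 0.148), within about 1° of target. The valve is untouched at about (0.473, −0.179). Now over to it, with the jaws along world y, clear of the greens.

Request:
move_arm:
  plan:
    - [-326,-119,-20,1.57,-1]
    - [-326,-119,-20,1.57,-1]
    - [-326,-119,-20,1.57,-1]
    - [-326,-119,-20,1.57,-1]
    - [-326,-119,-20,1.57,-1]
    - [-326,-119,-20,1.57,-1]
    - [-326,-119,-20,1.57,-1]
    - [-326,-119,-20,1.57,-1]
    - [-326,-119,-20,1.57,-1]
    - [-326,-119,-20,1.57,-1]

```text
clock: 6.1
position: [0.4665, -0.1846, 0.2379]
orientation: [0.982, 0.19, -0.001, 0.001]
wrist_force: [0.9, 0.1, -0.6]
gripper_width: 1.0
```

```bash
python3 st.py .473 -.179 .15
```

```text
t 6.1 p [ 0.4665 -0.1846  0.2379] yaw_y -68.1 F [ 0.9  0.1 -0.6] w 1.0 q [-0.4   0.4   0.87  1.97 -0.37  0.94 -0.53]
shift mm [ 8.3 -2.8 87.9]
```

Request:
move_arm:
  plan:
    - [0,0,0,0.1,-1]
    - [0,0,0,0.2,-1]
    - [0,0,0,0.3,-1]
    - [0,0,0,0.3,-1]
    - [0,0,0,0.3,-1]

```text
clock: 6.52
position: [0.4685, -0.1796, 0.2374]
orientation: [0.999, 0.05, -0.001, 0.0]
wrist_force: [-0.3, 0.2, 0.5]
gripper_width: 0.999
```

```bash
python3 st.py .473 -.179 .15;  python3 - <<'E'
from h import *
s,t=[cams.grab_frame(n) for n in R]
v=np.vstack([cv2.resize(f["img"][a:a+110,b:b+180],None,fx=2.7,fy=2.7,interpolation=2) for f,a,b in((s,160,210),(t,150,270))]);cv2.imwrite("pics/c.png",v[:,:,::-1])
for f,n in((s,"scene"),(t,"top")):
  for c in("red","yel"): print(n,c,[(b[0],b[2]) for b in blobs(f,c,(200,170,420,270))])
E
```

```text
t 6.5167 p [ 0.4685 -0.1796  0.2374] yaw_y -84.3 F [-0.3  0.2  0.5] w 0.999 q [-0.46  0.43  0.94  1.97 -0.42  0.95 -0.78]
shift mm [ 4.7 -0.2 87.4]
scene red [(155.0, array([288. , 227.9]))]
scene yel [(221.0, array([288.8, 241.9]))]
top red [(539.5, array([210. , 203.8]))]
top yel []
```

View pics/c.png

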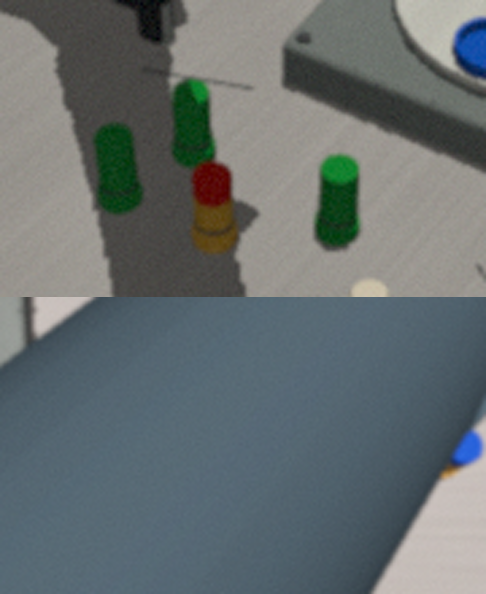

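The scene crop shows the red valve upright at crop (213,205) with clearance all round. The top view is blocked by the arm. Descending.

Request:
move_arm:
  plan:
    - [5,0,30,0,-1]
    - [5,0,60,0,-1]
    - [5,0,90,0,-1]
    - [5,0,110,0,-1]
    - [5,0,120,0,-1]
    - [5,0,120,0,-1]
    - [5,0,120,0,-1]

```text
clock: 7.2
position: [0.4742, -0.1798, 0.1187]
orientation: [0.999, 0.049, 0.0, 0.0]
wrist_force: [-0.4, -0.5, 0.4]
gripper_width: 1.001
```

```bash
python3 st.py .473 -.179 .045;  python3 - <<'E'
from h import *
s=cams.grab_frame("scene")
v=cv2.resize(s["img"][140:270,200:380],None,fx=3,fy=3,interpolation=2);cv2.imwrite("pics/d.png",v[:,:,::-1])
E
```

```text
t 7.2 p [ 0.4742 -0.1798  0.1187] yaw_y -84.4 F [-0.4 -0.5  0.4] w 1.001 q [-0.3   0.61  0.75  2.04 -0.63  0.73 -0.62]
shift mm [-1.1 -1.  73.7]
```

View pics/d.png

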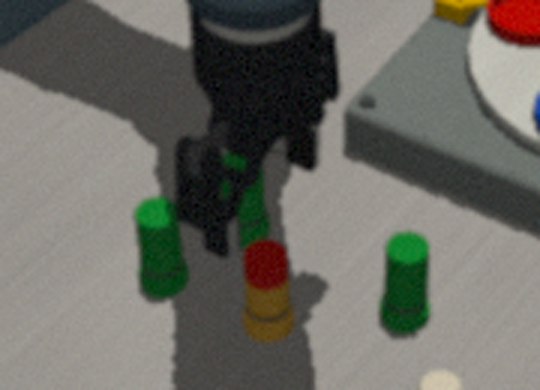

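The jaws straddle the valve: tips at crop (215,245) and (305,165), cap between and below at (265,255). Going down and closing.

Request:
move_arm:
  plan:
    - [-1,-1,20,0,-1]
    - [-1,-1,40,0,-1]
    - [-1,-1,60,0,-1]
    - [-1,-1,74,0,-1]
    - [-1,-1,74,0,-1]
    - [-1,-1,74,0,-1]

```text
clock: 7.75
position: [0.4736, -0.1789, 0.0453]
orientation: [0.999, 0.049, 0.001, 0.0]
wrist_force: [-0.4, -0.5, 0.8]
gripper_width: 0.999
```

Request:
move_arm:
  plan:
    - [0,0,0,0,-0.4]
    - [0,0,0,0,0]
    - [0,0,0,0,0.2]
    - [0,0,0,0,0.5]
    - [0,0,0,0,1]
    - [0,0,0,0,1]
    - [0,0,0,0,1]
    - [0,0,0,0,1]
    - [0,0,0,0,1]

```text
clock: 8.5
position: [0.4734, -0.1787, 0.0449]
orientation: [0.999, 0.048, 0.001, -0.0]
wrist_force: [-1.5, -0.3, 5.5]
gripper_width: 0.339
```

```bash
python3 st.py .473 -.179 .045
```

```text
t 8.5 p [ 0.4734 -0.1787  0.0449] yaw_y -84.5 F [-1.5 -0.3  5.5] w 0.339 q [-0.2   0.73  0.61  2.06 -0.76  0.59 -0.52]
shift mm [-0.4  0.3 -0.1]
```

The valve is gripped (opening about 29–30 mm). Lifting.

Request:
move_arm:
  plan:
    - [0,0,-10,0,1]
    - [0,0,-30,0,1]
    - [0,0,-60,0,1]
    - [0,0,-90,0,1]
    - [0,0,-120,0,1]
    - [0,0,-140,0,1]
    - [0,0,-140,0,1]
    - [0,0,-140,0,1]

```text
clock: 9.17
position: [0.4732, -0.1782, 0.185]
orientation: [0.999, 0.049, 0.001, -0.0]
wrist_force: [-0.9, 0.8, -3.2]
gripper_width: 0.339
```

```bash
python3 st.py .4771 .1483 .185;  python3 - <<'E'
from h import *
s=cams.grab_frame("scene")
v=cv2.resize(s["img"][70:270,200:400],None,fx=2.5,fy=2.5,interpolation=2);cv2.imwrite("pics/e.png",v[:,:,::-1])
E
```

```text
t 9.1667 p [ 0.4732 -0.1782  0.185 ] yaw_y -84.4 F [-0.9  0.8 -3.2] w 0.339 q [-0.39  0.51  0.86  2.01 -0.52  0.85 -0.71]
shift mm [ 3.560e+01 -3.246e+02  2.000e-01]
```

View pics/e.png

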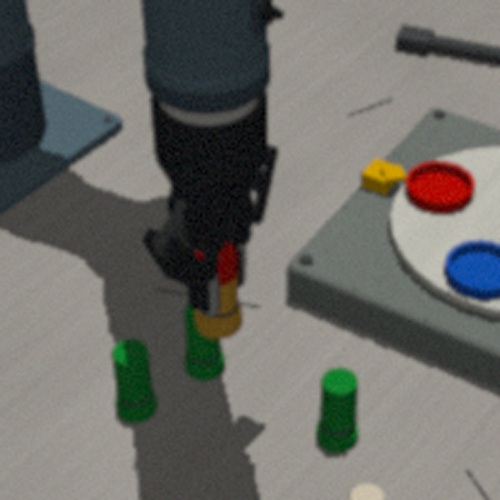

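The valve hangs upright in the jaws (crop 220,310). Carrying it over the red pocket at a moderate speed.

Request:
move_arm:
  plan:
    - [2,-15,0,0,1]
    - [5,-45,0,-0.06,1]
    - [9,-80,0,-0.12,1]
    - [13,-115,0,-0.18,1]
    - [17,-150,0,-0.25,1]
    - [21,-185,0,-0.32,1]
    - [25,-220,0,-0.4,1]
    - [28,-250,0,-0.48,1]
    - [31,-275,0,-0.54,1]
    - [34,-295,0,-0.6,1]

```text
clock: 10.05
position: [0.4767, 0.1207, 0.1828]
orientation: [0.939, 0.344, -0.002, -0.0]
wrist_force: [-0.5, -0.0, -3.9]
gripper_width: 0.334
```

```bash
python3 st.py .4771 .1483 .185
```

```text
t 10.05 p [0.4767 0.1207 0.1828] yaw_y -49.7 F [-0.5 -0.  -3.9] w 0.334 q [-0.91  0.44  0.71  2.04 -0.4   0.81 -0.83]
shift mm [ 18.1 -20.8  -2.2]
```

Request:
move_arm:
  plan:
    - [9,-10,0,0,1]
    - [18,-21,0,0,1]
    - [18,-21,20,0,1]
    - [18,-21,40,0,1]
    - [18,-21,50,0,1]
    - [18,-21,50,0,1]
    - [18,-21,50,0,1]

```text
clock: 10.63
position: [0.4784, 0.1449, 0.134]
orientation: [0.94, 0.34, -0.001, 0.0]
wrist_force: [-0.1, 0.5, -2.9]
gripper_width: 0.341
```

```bash
python3 st.py .4771 .1483 .108;  python3 - <<'E'
from h import *
s,t=[cams.grab_frame(n) for n in R]
v=np.vstack([cv2.resize(f["img"][a:a+100,b:b+180],None,fx=2.8,fy=2.8,interpolation=2) for f,a,b in((s,90,300),(t,150,130))]);cv2.imwrite("pics/f.png",v[:,:,::-1])
E
```

```text
t 10.6333 p [0.4784 0.1449 0.134 ] yaw_y -50.2 F [-0.1  0.5 -2.9] w 0.341 q [-0.89  0.53  0.65  2.05 -0.48  0.72 -0.81]
shift mm [ 1.2 -3.4 26. ]
```

View pics/f.png

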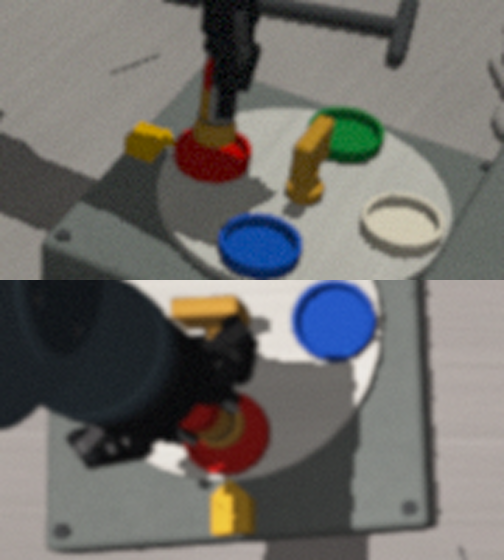

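The valve is just above the cup. In the scene crop the flange is at about (215,135) over the red cup, and in the top crop at about (220,427) against a cup centre of about (230,432). Checking the offset by rays.

```bash
python3 - <<'E'
from h import *
s,t=[cams.grab_frame(n) for n in R]
ps=(300+215/2.8,90+137/2.8);pt=(130+220/2.8,150+147/2.8)
print(tri(s,ps,t,pt),onz(s,ps,.095),onz(t,pt,.095))
for f,n in((s,"scene"),(t,"top")): print(n,[(b[0],b[1],b[2],b[3]) for b in blobs(f,"red",(140,110,420,250))])
E
```

```text
(array([0.47867403, 0.14789307, 0.08236274]), np.float64(0.0012513923459335163)) [0.48663266 0.13365525 0.095     ] [0.47602148 0.14358778 0.095     ]
scene [(288.0, (363, 136, 26, 19), array([375.3, 144.5]), array([20.1, 26.7]))]
top [(53.0, (195, 195, 12, 9), array([201.1, 198.9]), array([ 8. , 12.1])), (311.0, (197, 191, 29, 28), array([210.5, 204.5]), array([28. , 29.5]))]
```

The two views put the flange within about 2–3 mm of the pocket centre, which agrees with the TCP. Lowering gently.

Request:
move_arm:
  plan:
    - [1,-2,4,0,1]
    - [1,-2,8,0,1]
    - [1,-2,12,0,1]
    - [1,-2,16,0,1]
    - [1,-2,20,0,1]
    - [1,-2,23,0,1]
    - [1,-2,25,0,1]
    - [1,-2,25,0,1]

```text
clock: 11.5
position: [0.4778, 0.148, 0.1088]
orientation: [0.94, 0.341, -0.0, 0.0]
wrist_force: [-0.1, -0.3, -2.6]
gripper_width: 0.333
```

```bash
python3 st.py .4771 .1483 .108
```

```text
t 11.5 p [0.4778 0.148  0.1088] yaw_y -50.1 F [-0.1 -0.3 -2.6] w 0.333 q [-0.86  0.57  0.61  2.05 -0.52  0.67 -0.78]
shift mm [-0.4 -0.7  0.8]
```

Request:
move_arm:
  plan:
    - [0,0,0.5,0,1]
    - [0,0,1,0,1]
    - [0,0,1.5,0,1]
    - [0,0,1.5,0,1]

```text
clock: 11.83
position: [0.4782, 0.1482, 0.108]
orientation: [0.94, 0.341, 0.0, -0.0]
wrist_force: [-0.1, -0.2, -1.2]
gripper_width: 0.339
```

Contact is starting, since the carried weight reading is dropping. A touch more, then a slow release.

Request:
move_arm:
  plan:
    - [0,0,0.7,0,1]
    - [0,0,0.7,0,1]
    - [0,0,0.7,0,0.3]
    - [0,0,0.7,0,0.2]
    - [0,0,0.7,0,0]
    - [0,0,0.7,0,-0.4]
    - [0,0,0.7,0,-0.8]
    - [0,0,0.7,0,-1]
    - [0,0,0.7,0,-1]
    - [0,0,0.7,0,-1]

```text
clock: 12.67
position: [0.478, 0.1482, 0.1071]
orientation: [0.94, 0.341, -0.0, 0.0]
wrist_force: [0.1, 0.1, -1.0]
gripper_width: 1.003
```

Request:
move_arm:
  plan:
    - [0,0,-10,0,-1]
    - [0,0,-30,0,-1]
    - [0,0,-60,0,-1]
    - [0,0,-90,0,-1]
    - [0,0,-120,0,-1]
    - [0,0,-140,0,-1]
    - [0,0,-140,0,-1]
    - [100,60,-140,0,-1]
    - [100,60,-140,0,-1]
    - [100,60,-140,0,-1]

```text
clock: 13.5
position: [0.5948, 0.1673, 0.2471]
orientation: [0.94, 0.342, 0.0, -0.0]
wrist_force: [-0.7, -0.6, 1.7]
gripper_width: 0.999
```

```bash
python3 st.py;  python3 - <<'E'
from h import *
s,t=[cams.grab_frame(n) for n in R]
v=np.vstack([cv2.resize(f["img"][a:a+100,b:b+180],None,fx=2.8,fy=2.8,interpolation=2) for f,a,b in((s,90,300),(t,150,130))]);cv2.imwrite("pics/g.png",v[:,:,::-1])
for f,n in((s,"scene"),(t,"top")):
  for c in("red","yel","blue","green"):print(n,c,[(b[0],b[1],b[2],b[3]) for b in blobs(f,c,(140,110,450,250))])
E
```

```text
t 13.5 p [0.5948 0.1673 0.2471] yaw_y -50.0 F [-0.7 -0.6  1.7] w 0.999 q [-0.85  0.57  0.73  1.66 -0.42  1.07 -0.86]
scene red [(169.5, (362, 135, 27, 20), array([375.3, 144.4]), array([20.3, 26.9])), (113.5, (373, 119, 12, 13), array([378.4, 125.1]), array([12.3, 13.9]))]
scene yel [(145.5, (345, 134, 18, 14), array([352.9, 140.3]), array([13.4, 17.4])), (261.5, (402, 131, 17, 32), array([411.2, 147.7]), array([15.3, 33.6])), (187.5, (369, 131, 15, 19), array([376.5, 140.2]), array([15.5, 20.3]))]
scene blue [(481.5, (378, 167, 29, 23), array([392.3, 177.6]), array([22.5, 29.2]))]
scene green [(363.5, (327, 218, 16, 32), array([334.9, 233.8]), array([18.6, 34. ])), (365.5, (245, 206, 17, 33), array([252.7, 222.2]), array([18.4, 33.7])), (341.0, (274, 189, 15, 33), array([280.9, 205.5]), array([17.1, 33.9])), (267.0, (415, 129, 22, 19), array([422.7, 137.7]), array([18.8, 26.9]))]
top red [(655.0, (195, 190, 31, 29), array([209.6, 203.8]), array([28.5, 31.2]))]
top yel [(230.0, (205, 222, 16, 20), array([212.5, 232.8]), array([17., 21.])), (72.5, (426, 203, 12, 14), array([432. , 209.5]), array([11.3, 13.5])), (84.5, (205, 197, 13, 14), array([210.9, 203.9]), array([12.6, 14.5])), (275.5, (191, 156, 27, 17), array([205.2, 162.8]), array([16.7, 28.1]))]
top blue [(115.5, (435, 199, 13, 13), array([440.7, 205. ]), array([12.2, 13.4])), (586.5, (235, 151, 29, 28), array([248.8, 164.2]), array([27.6, 28.6]))]
top green [(86.5, (358, 242, 16, 8), array([365.7, 247.5]), array([11.1, 15.8])), (144.0, (326, 234, 15, 15), array([333.1, 241. ]), array([13.5, 14.8])), (167.0, (326, 171, 13, 18), array([332.3, 179.5]), array([13.1, 18.8])), (605.5, (156, 155, 30, 27), array([170.8, 168.1]), array([27., 30.]))]
```

View pics/g.png

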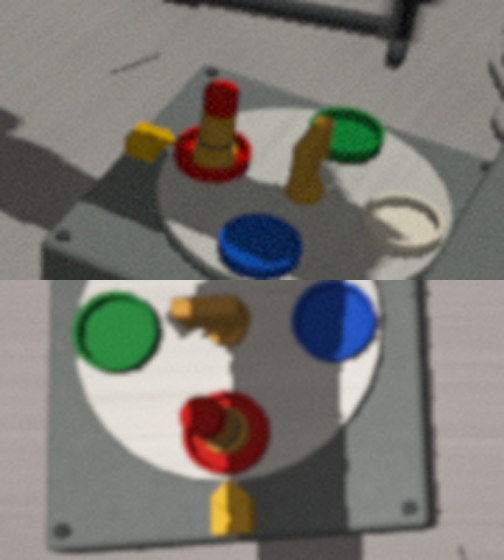

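The valve stands upright in the red cup at the pointer, and the gripper is clear above. One numeric check, then I hand in.

```bash
python3 - <<'E'
from h import *
from rig import job
s,t=[cams.grab_frame(n) for n in R]
print("cap",tri(s,(378.4,125.1),t,(202.5,198.9)),"pocket",tri(s,(375.3,144.4),t,(210.2,204.1)))
print(sense()["wrist_force"],job.job_done())
E
```

```text
cap (array([0.47877477, 0.14832436, 0.12188725]), np.float64(0.0005673533596079379)) pocket (array([0.47728319, 0.14846589, 0.06554344]), np.float64(0.0009141548548881992))
the job is handed in; nothing more can be done
[ 0.0222329  -0.2190187  -0.47692318] None
```

The red-capped valve now stands upright in the red pocket, the pocket is at the yellow pointer, and I have handed the job in. No verdict was reported. I turned the carousel about 54° clockwise by its knob, then set the valve down and released it slowly. This took about 14 s of robot time.

**Last checks:**
- **Pocket:** it measures (0.477, 0.148), about 1 mm from the loading point I worked out at (0.478, 0.1475), so well inside the 18 mm allowed.
- **Valve:** the cap centre is 1.5 mm horizontally from the pocket centre. It is 122 mm up, as expected for a valve standing on the pocket floor. The last picture shows it upright.
- **Gripper:** it is open and clear above the carousel, with wrist force close to zero.

No check failed. The one disagreement was the pocket height, triangulated at 66 mm. I had assumed 72 mm (near the rim), which left the two views about 7 mm apart, so I used the triangulated positions.

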